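Make up two assay kits

TASK

Make up the two assay kits in the carriers. Substrate kit, grey carrier: stand the dark bottle with the blue cap and the small white bottle with the red cap in its two bottle cells, one in each. Standards kit, blue carrier: stand the white bottle with the green cap in either bottle cell, hook the yellow vial pocket by its lip over the front rail so that it hangs flat outside the front, near the middle of the rail, and only then stand the orange-capped vial in the hung pocket; keep bottles and vials upright all the time, and leave the cream-capped vial where it stands.

Things in the scene. Friction and masses are not known exactly. Their poses are not given: they have to be found in the camera images.
- carrier_grey: grey plastic kit carrier, fixed. Origin: centre of underside, on the bench; -x is its front. 98 (x) x 150 (y), floor 10 thick, walls 32 high. Two bottle cells, 65 (x) x 69 (y) inside, centred x 12.5, y +-36.5; a leaflet slot before them. Steel hanging rail along y over the front wall, flush with its face: x -49 to -45, top z 64, gap below it. Sizes in mm. For dark and red-capped bottle.
- carrier_blue: blue plastic kit carrier, fixed. Origin: centre of underside, on the bench; -x is its front. 98 (x) x 150 (y), floor 10 thick, walls 32 high. Two bottle cells, 65 (x) x 69 (y) inside, centred x 12.5, y +-36.5; a leaflet slot before them. Steel hanging rail along y over the front wall, flush with its face: x -49 to -45, top z 64, gap below it. Sizes in mm. For green-capped bottle and pocket.
- bottle_dark: dark grey reagent bottle with blue cap and white label, 43 mm in diameter, 92 mm high, about 0.15 kg; cap 24 mm in diameter, z 79 to 92 mm. Origin: centre of its underside; z up along its axis. Stands upright; cap and body can be gripped; the caps do not come off.
- bottle_red: small white reagent bottle with red cap, 38 mm in diameter, 70 mm high, about 0.12 kg; cap 21 mm in diameter, z 60 to 70 mm. Origin: centre of its underside; z up along its axis. Stands upright; cap and body can be gripped; the caps do not come off.
- bottle_green: white reagent bottle with green cap, 48 mm in diameter, 98 mm high, about 0.18 kg; cap 27 mm in diameter, z 84 to 98 mm. Origin: centre of its underside; z up along its axis. Stands upright; cap and body can be gripped; the caps do not come off.
- pocket: yellow hang-on pocket (mm). Origin: under cup's centre. Cup 38 square, 32 inside, floor 3, walls 30. Back wall (rear face x 19) rises to a lip to +x, underside z 50, then a leg flaring down to x 38, z 31. Grip tab on top: y +-12, x 16.5-26.5, z 53-80; close along y. Hung: x along carrier's x, origin at carrier x -69, z 14. Lower it at x -73, let go at z 18: the flare draws it home.
- vial_orange: amber vial with orange cap, 15 mm in diameter, 44 mm high, 12 g; cap 14.6 mm in diameter, z 34 to 44 mm. Origin: centre of its underside; z up. Grip it by the cap. It goes in the hung pocket.
- vial_cream: amber vial with cream cap, otherwise the same as the orange-capped one (15 mm in diameter, 44 mm high). Not wanted: it stays where it stands.
Not all that is in view belongs to the job. Of the things that look like the pocket, the largest one is meant.

How it is judged:
On the way, in this order (a step that is already met when the one before it is completed fails the run):
1. the empty pocket hangs on the blue carrier's rail, let go (x of pocket in the frame of carrier_blue between -0.084 and -0.06 m and y of pocket in the frame of carrier_blue between -0.06 and 0.06 m and z of pocket in the frame of carrier_blue between 0.009 and 0.021 m and angle between pocket's own z axis and vertical below 0.2 rad and contact force between pocket and the fingers below 0.3 N), for 0.2 s.
2. the orange-capped vial stands in the hung pocket (all of step 1 and x of vial_orange in the frame of pocket between -0.016 and 0.016 m and y of vial_orange in the frame of pocket between -0.016 and 0.016 m and z of vial_orange in the frame of pocket between -0.002 and 0.012 m and angle between vial_orange's own z axis and vertical below 0.6 rad), for 0.2 s.
At the end, for the whole second after the job is handed in: Dark and red-capped bottle upright (0.15 rad) on the grey carrier's cell floors, green-capped likewise in a blue cell; pocket let go, hanging on the blue rail (0.2 rad, within 60 mm of its middle); orange vial standing in it (0.6 rad); cream vial upright, moved under 40 mm; all at rest (all of step 2 and x of bottle_dark in the frame of carrier_grey between -0.012 and 0.037 m and y of bottle_dark in the frame of carrier_grey between -0.064 and 0.064 m and z of bottle_dark in the frame of carrier_grey between 0.005 and 0.016 m and angle between each of bottle_dark, bottle_red, bottle_green, vial_cream's own z axis and vertical below 0.15 rad and x of bottle_red in the frame of carrier_grey between -0.012 and 0.037 m and y of bottle_red in the frame of carrier_grey between -0.064 and 0.064 m and z of bottle_red in the frame of carrier_grey between 0.005 and 0.016 m and x of bottle_green in the frame of carrier_blue between -0.012 and 0.037 m and y of bottle_green in the frame of carrier_blue between -0.064 and 0.064 m and z of bottle_green in the frame of carrier_blue between 0.005 and 0.016 m and distance of vial_cream from where it was at the start of the episode below 0.04 m and linear speed of each of bottle_dark, bottle_red, bottle_green, vial_orange, pocket below 0.02 m/s); the robot touches nothing.
It fails at once if a bottle or vial was tipped by more than about 57 degrees (angle between any of bottle_dark, bottle_red, bottle_green, vial_orange, vial_cream's own z axis and vertical above 1 rad).
It also fails if it takes over 128 s, if anything falls off the work surface, if the arm or the gripper's body presses on something with over 40 N, if the wrist force passes 120 N, or if a joint passes its speed limit or range.

ROBOT

A 6-joint arm with a two-finger parallel gripper is mounted at the origin on a cart in front of the work surface, level with it; the furniture and walls round the work are solid. World frame = base frame: x ahead of the robot, y to its left, z up, the work surface at z = 0. Lengths are in m, angles in rad, forces in N, time in s.
With the tool pointing down it reaches from about 0.3 to 0.775 m from the base axis. Payload 14.6 kg.
Tool frame: the origin (TCP) lies on the mounting face of the last link; the fingertips stand 199 mm ahead of it and the grasp point (between the pads) lies 180 mm ahead of it; z points along the fingers, y is the line along which they close (so a half turn about z gives the same grasp; the last joint's range is limited). The gripper opens to 94 mm and grips with 3 to 60 N. Pads are 16 mm wide; open, the fingers measure 119 mm over their backs; the gripper's body (75 mm by 177 mm) begins 78 mm behind the grasp point.
Start: joints at [1.22, 0.3, 1.521, -0, 1.321, -0.067], TCP at [0.154, 0.528, 0.405] pointing down, gripper open.
Joint ranges: [-3.03, 3.03], [-0.79, 2.21], [0.23, 2.52], [-1.04, 4.18], [0, 3.07], [-2.55, 2.55]. Speed limits (rad/s): [2.22, 2.22, 2.57, 3.14, 3.14, 3.14].

INTERFACE

Orientations are given as [roll, pitch, yaw] about the fixed x, y, z axes, in that order (R = Rz(yaw) Ry(pitch) Rx(roll)).
In Python, from station import telemetry, cams, workorder, finder gives the robot as it stands.
- The arm moves only by the tool jog_arm, never from a script. Its argument "rows" is a list of rows, each an object with "gripper": the finger opening in m, from 0 to 0.094; "slide": the shift along the tool's x, y, z in m, a list of three; "spin": the turn about the tool's z in rad. In form: [{"gripper": gripper, "slide": [tx, ty, tz], "spin": spin}, ...]. A call has 1 to 8 rows; each row is the pose to reach, as a shift and turn from the pose commanded when the call began, along the tool's axes at that moment; what a row does not reach only later rows make up. A row lasts 1/10 s, in which the tool goes at most 50 mm and 8.59 degrees, less where a joint would pass 70% of its speed; a pose out of reach is approached as far as the arm can. A call with a gripper value outside its range is refused whole. The fingers move at their own pace and stop on an object; "squeeze" is the grip in N (left out, the last holds). Time passes only in rows, so rows that repeat a pose let the fingers close. It gives the time, the measured TCP pose, the force, the opening and the grip force at its end, in the units of the state.
- telemetry.get_obs(): the state, without advancing time (a new reading comes with each control period).
- cams.camera(name): name is "scene" or "top" or "wrist"; returns (picture, depth): 400x640x3 uint8, red, green, blue; 400x640 float32, m along the optical axis (not along the pixel's ray), 0 where there is no reading.
- cams.camera_info(name): a dict with "camera_matrix" (3x3 intrinsics, pixels), "R" (3x3) and "t" (3): a world point X has camera coordinates R X + t; the wrist camera has in their place "tool_from_camera" (4x4, takes a point from camera to tool coordinates, whose origin is the TCP and whose axes are the flange's). Camera axes: x right, y down, z forward; pixel columns grow to the right and rows downward; lengths in m; the calibration is good to about 2 mm. A picture is of the moment at which its call begins: read the wrist's pose just before it. camera_info takes no time and is no camera call.
- workorder.hand_in(): hands the job in; it is judged then, once.
Trained networks look in the newest picture that a camera, given by its name, has taken for a name from the list of things; names that differ only in an ending like _2 or _b are one class to them, and where a whole thing is asked for, a point or a joint stands for the part that bears it (a point fixed in the world has none). Each returns a list of dicts, best first, with "confidence" (0 to 1); they miss things now and then, are a little off and sometimes report something else, mostly with a low value. They report only what shows in the picture. A call takes as long as a camera call. They do not tell look-alikes from the thing itself.
- finder.find_in(target, camera): "point" ([x, y, z] in m, in world coordinates, good to about 4 mm: the middle of the surface that is visible of it).
- finder.masks_of(target, camera): "region" (400x640 bool, what is visible of it).
The state is a dict: "time_s": time; "qpos": joint angles; "joint_vel": joint speeds; "tau": joint torques, N m; "ee_pos": TCP position; "eef_rot": TCP orientation; "force": force on the tool from outside, world axes, zero at the start; "moment": the same for the moment, N m; "grip_width": finger opening in m; "grip_force": force on a finger pad.
Only numpy, scipy, OpenCV 4.12 (cv2) and the standard library are available. Lean on these libraries where they do the work, as an engineer would, in place of code of your own. Each camera call takes 0.05 s, during which the arm holds its last target. There are 200 camera calls.

## Working session

There is one attempt and no reset: what is moved stays moved. The work goes in short steps, Python scripts to look and compute and a tool call to move; the robot and the scene stay as the last step left them, time stands still between calls to the robot, and variables do not carry over. Pictures are saved under pics/ and viewed, at most 14 in all, crops included, and the job is handed in when it is done.

Besides the shell and the picture viewer there is one more tool, called after ">>>" as name(argument=value, ...), one argument or row to a line, values as JSON. jog_arm: Moves the arm, as the interface text tells. Its arguments: {"type":"object","properties":{"rows":{"type":"array","items":{"type":"object","properties":{"gripper":{"type":"number"},"slide":{"type":"array","items":{"type":"number"}},"spin":{"type":"number"}}}},"squeeze":{"type":"number"}},"required":["rows"]}

```bash
mkdir -p pics; ls; cat > h.py <<'E'
import numpy as np, cv2
from station import telemetry, cams, workorder, finder
from scipy.spatial.transform import Rotation as Ro
def snap(n,f=None):
    o=telemetry.get_obs(); p,d=cams.camera(n)
    if f: cv2.imwrite('pics/'+f,p[:,:,::-1])
    return o,p,d
def ext(n,o):
    i=cams.camera_info(n);K=np.array(i["camera_matrix"])
    if n!='wrist': R=np.array(i['R']);t=np.array(i['t'])
    else:
        T=np.array(i['tool_from_camera']);W=np.eye(4);W[:3,:3]=Ro.from_euler('xyz',o['eef_rot']).as_matrix();W[:3,3]=o['ee_pos']
        C=np.linalg.inv(W@T);R=C[:3,:3];t=C[:3,3]
    return K,R,t
def cloud(n,o,d):
    K,R,t=ext(n,o);v,u=np.mgrid[:400,:640]
    c=np.stack([(u-K[0,2])/K[0,0]*d,(v-K[1,2])/K[1,1]*d,d],-1)
    return (c-t)@R
E
python3 - <<'E'
from h import *
for n in ['scene','top']:
    o,p,d=snap(n,n+'0.png')
    print(n,cams.camera_info(n))
    if n=='top':
      for k in ['carrier_grey','carrier_blue','bottle_dark','bottle_red','bottle_green','pocket','vial_orange','vial_cream']:
        for r in finder.find_in(k,n)[:4]: print(k,np.round(r['point'],3),round(r['confidence'],2))
print(o)
E
```

```text
pics
scene {'camera_matrix': array([[439.14655   ,   0.        , 311.05320129],
       [  0.        , 439.14655   , 190.35287044],
       [  0.        ,   0.        ,   1.        ]]), 'R': array([[ 0.88032314, -0.47424883,  0.01091906],
       [-0.23894813, -0.46319628, -0.85343599],
       [ 0.40979869,  0.74869036, -0.52108327]]), 't': array([-0.47419472,  0.15142415,  0.66081384])}
top {'camera_matrix': array([[426.05137815,   0.        , 318.69929688],
       [  0.        , 426.05137815, 200.52785642],
       [  0.        ,   0.        ,   1.        ]]), 'R': array([[-0.02480065, -0.99963123,  0.01106074],
       [-0.99679242,  0.02388506, -0.07638306],
       [ 0.07609071, -0.01291961, -0.9970172 ]]), 't': array([6.53186684e-04, 5.07451191e-01, 9.71750700e-01])}
carrier_grey [ 0.633 -0.202  0.01 ] 0.72
carrier_blue [0.604 0.206 0.011] 0.62
bottle_dark [0.602 0.033 0.071] 0.7
bottle_red [ 0.546 -0.052  0.058] 0.69
bottle_green [ 0.681 -0.029  0.077] 0.82
pocket [0.442 0.121 0.027] 0.9
pocket [0.347 0.108 0.02 ] 0.57
pocket [0.373 0.193 0.02 ] 0.47
vial_orange [ 0.425 -0.119  0.044] 0.58
{'time_s': 0.05, 'qpos': array([ 1.22036967e+00,  3.00494221e-01,  1.52158866e+00,  4.56416185e-06,
        1.32070393e+00, -6.65588555e-02]), 'joint_vel': array([ 0.00010362, -0.00058894, -0.00225531,  0.00069848, -0.00029788,
       -0.00172141]), 'tau': array([-3.56718765e-04, -5.33222401e+01, -3.53702617e+01,  7.09419278e-02,
        2.36018503e-02, -8.56119391e-05]), 'ee_pos': array([0.15400923, 0.52796561, 0.4040703 ]), 'eef_rot': array([-3.14040144e+00, -8.38340031e-05,  2.85772367e+00]), 'force': array([0.32069143, 0.94139709, 0.28445793]), 'moment': array([-0.0233483 ,  0.06112406, -0.01727251]), 'grip_force': 0.0, 'grip_width': 0.09387880165548118}
```

View pics/top0.png

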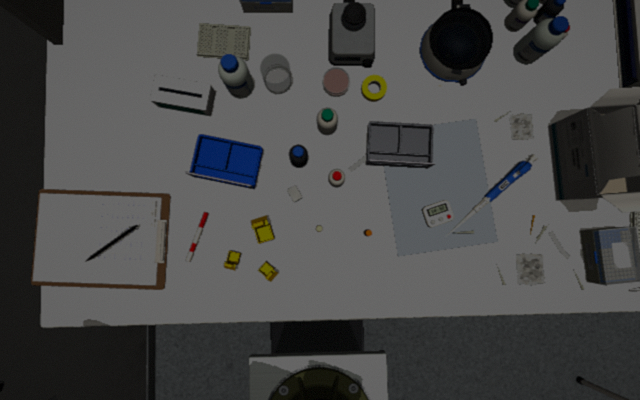

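View pics/scene0.png

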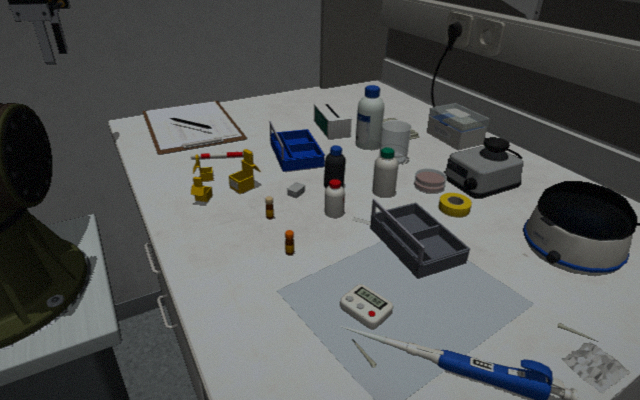

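```bash
cat >> h.py <<'E'
def rect(P): 
    c,s,a=cv2.minAreaRect(P[:,:2].astype(np.float32)*1000); return np.round(c,1),np.round(s,1),round(a,2)
E
python3 - <<'E'
from h import *
print(cams.camera_info('wrist'))
o,p,d=snap('top')
C=cloud('top',o,d)
cv2.imwrite('pics/crop1.png',cv2.resize(cv2.convertScaleAbs(p[95:285,180:440,::-1],alpha=1.8),None,fx=3,fy=3,interpolation=cv2.INTER_CUBIC))
for n in ['top','scene']:
  if n=='scene': o,p,d=snap(n);C=cloud(n,o,d)
  for k in ['carrier_grey','carrier_blue','bottle_dark','bottle_red','bottle_green','pocket','vial_orange','vial_cream']:
    for r in finder.masks_of(k,n)[:3]:
      if r['confidence']<.3: continue
      m=r['region']&(d>0);P=C[m];v,u=np.nonzero(m)
      z=np.percentile(P[:,2],[5,50,98])
      T=P[P[:,2]>z[2]-.008]
      print(n,k,round(r['confidence'],2),'px',int(u.mean()),int(v.mean()),len(P),'z',z.round(3),'top',T.mean(0).round(4),(T.max(0)-T.min(0)).round(3),rect(P))
E
```

```text
{'camera_matrix': array([[280.60544909,   0.        , 318.77229349],
       [  0.        , 280.60544909, 200.46991165],
       [  0.        ,   0.        ,   1.        ]]), 'tool_from_camera': array([[ 9.62821379e-06, -9.62834873e-01, -2.70090738e-01,
         7.85803214e-02],
       [ 9.99999989e-01, -3.11224759e-05,  1.46595248e-04,
        -1.49523566e-03],
       [-1.49552910e-04, -2.70090737e-01,  9.62834862e-01,
         2.00674774e-02],
       [ 0.00000000e+00,  0.00000000e+00,  0.00000000e+00,
         1.00000000e+00]])}
top carrier_grey 0.76 px 399 144 2909 z [0.007 0.011 0.064] top [ 0.5874 -0.1972  0.0628] [0.015 0.144 0.012] (array([ 638.4, -207.7]), array([161.9, 108.7]), 85.18)
top carrier_blue 0.7 px 226 161 2966 z [0.006 0.011 0.063] top [0.5582 0.2125 0.0629] [0.035 0.143 0.012] (array([608.2, 206.9]), array([165.6, 107.8]), 77.02)
top bottle_dark 0.72 px 298 155 378 z [0.007 0.071 0.093] top [0.6108 0.0327 0.0907] [0.022 0.024 0.011] (array([617.3,  33.6]), array([58.3, 42.5]), 3.9)
top bottle_red 0.75 px 336 177 270 z [0.001 0.054 0.072] top [ 0.5585 -0.0518  0.069
[... 2085 characters left out ...]
.02  0.01 ] (array([460.4, 172.8]), array([180.2,  61.1]), 71.42)
scene pocket 0.67 px 201 190 378 z [0.001 0.026 0.056] top [0.3424 0.0991 0.0531] [0.016 0.013 0.009] (array([357.3, 136.4]), array([107. ,  39.9]), 74.46)
scene pocket 0.48 px 204 170 249 z [0.    0.016 0.055] top [0.3657 0.1844 0.0537] [0.005 0.006 0.007] (array([385.5, 220.3]), array([96.6, 38.9]), 75.42)
scene vial_orange 0.66 px 289 242 194 z [0.004 0.026 0.044] top [ 0.4291 -0.1258  0.0417] [0.012 0.015 0.008] (array([ 429.9, -125.3]), array([13.7, 15.3]), 23.55)
scene vial_cream 0.44 px 269 207 168 z [0.004 0.025 0.044] top [ 0.4428 -0.0148  0.0411] [0.014 0.014 0.009] (array([455.9,   4.8]), array([59.1, 13.9]), 54.79)
```

View pics/crop1.png

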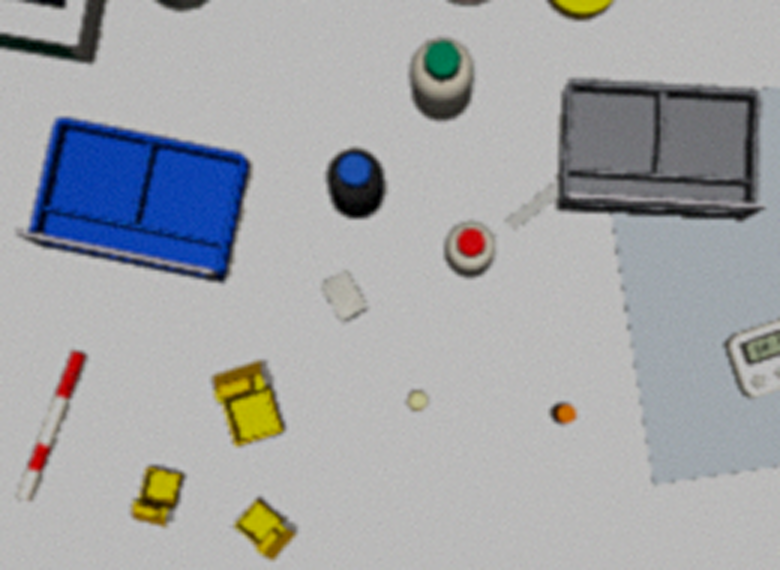

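Crop: three yellow pockets at top px (262,229), (232,260), (268,270); the first is clearly largest (tab top 80 mm vs 56), so it is the one meant. Vials: orange px (367,232), cream (319,228). Rails lie at the lower (-x) side of both carriers.

>>> jog_arm(
  rows=[
    {"slide":[-0.414,-0.325,0],"spin":-0.61},
    {"slide":[-0.414,-0.325,0],"spin":-0.61},
    {"slide":[-0.414,-0.325,0],"spin":-0.61},
    {"slide":[-0.414,-0.325,0],"spin":-0.61},
    {"slide":[-0.414,-0.325,0],"spin":-0.61},
    {"slide":[-0.414,-0.325,0],"spin":-0.61},
    {"slide":[-0.414,-0.325,0],"spin":-0.61},
    {"slide":[-0.414,-0.325,0],"spin":-0.61},
  ],
)

```text
$.rows[0]: bad value
```

```bash
cat >> h.py <<'E'
def go(x,y,z,ya=None):
    "slide/spin to bring grasp point to x,y,z with tool y axis at angle ya (deg, world)"
    o=telemetry.get_obs();R=Ro.from_euler('xyz',o['eef_rot']).as_matrix();p=np.array(o['ee_pos'])
    g=p+R@[0,0,.18]; s=0
    cur=np.degrees(np.arctan2(R[1,1],R[0,1]))
    if ya is not None: s=-np.radians((ya-cur+90)%180-90)
    # spin about tool z leaves grasp axis: shift is of the TCP (tool assumed vertical)
    D=R.T@(np.array([x,y,z])-g)
    print('t',round(o['time_s'],2),'grasp',g.round(4),'ya',cur.round(2),'w',round(o['grip_width'],4),'gf',round(o['grip_force'],1),'q6',round(o['qpos'][5],2),'slide',D.round(4),'spin',round(s,3),'tilt',R[2].round(3))
E
python3 - <<'E'
from h import *
go(0.46,0.10,0.22,108.6)
E
```

```text
t 1.4 grasp [0.154  0.528  0.2246] ya 73.74 w 0.0942 gf 0.0 q6 -0.07 slide [-0.4136 -0.3252  0.0046] spin -0.608 tilt [ 0.  0. -1.]
```

Gripper is needed in each row.

>>> jog_arm(
  rows=[
    {"gripper":0.094,"slide":[-0.414,-0.325,0],"spin":-0.61},
    {"gripper":0.094,"slide":[-0.414,-0.325,0],"spin":-0.61},
    {"gripper":0.094,"slide":[-0.414,-0.325,0],"spin":-0.61},
    {"gripper":0.094,"slide":[-0.414,-0.325,0],"spin":-0.61},
    {"gripper":0.094,"slide":[-0.414,-0.325,0],"spin":-0.61},
    {"gripper":0.094,"slide":[-0.414,-0.325,0],"spin":-0.61},
    {"gripper":0.094,"slide":[-0.414,-0.325,0],"spin":-0.61},
    {"gripper":0.094,"slide":[-0.414,-0.325,0],"spin":-0.61},
  ],
)

```text
time_s: 2.2
ee_pos: [0.3779, 0.2149, 0.405]
eef_rot: [3.142, 0.001, -2.815]
force: [0.5, 0.3, -0.1]
grip_width: 0.094
grip_force: 0.0
```

```bash
python3 - <<'E'
from h import *
go(0.46,0.10,0.22,108.6)
E
```

```text
t 2.2 grasp [0.3781 0.215  0.225 ] ya 108.7 w 0.094 gf 0.0 q6 -1.46 slide [-0.0408 -0.1352  0.0051] spin 0.002 tilt [-0.001  0.    -1.   ]
```

>>> jog_arm(
  rows=[
    {"gripper":0.094,"slide":[-0.041,-0.135,0],"spin":0},
    {"gripper":0.094,"slide":[-0.041,-0.135,0],"spin":0},
    {"gripper":0.094,"slide":[-0.041,-0.135,0],"spin":0},
    {"gripper":0.094,"slide":[-0.041,-0.135,0],"spin":0},
    {"gripper":0.094,"slide":[-0.041,-0.135,0],"spin":0},
    {"gripper":0.094,"slide":[-0.041,-0.135,0],"spin":0},
  ],
)

```text
time_s: 2.8
ee_pos: [0.4589, 0.1028, 0.4047]
eef_rot: [3.141, -0.0, -2.815]
force: [0.1, 0.3, 0.2]
grip_width: 0.0941
grip_force: 0.0
```

```bash
cat > look.py <<'E'
from h import *
import sys
o,p,d=snap('wrist',sys.argv[1])
C=cloud('wrist',o,d)
for k in ['carrier_grey','carrier_blue','bottle_dark','bottle_red','bottle_green','pocket','vial_orange','vial_cream']:
    for r in finder.masks_of(k,'wrist')[:2]:
      if r['confidence']<.35: continue
      m=r['region']&(d>0);P=C[m];v,u=np.nonzero(m)
      z=np.percentile(P[:,2],[5,50,98])
      T=P[P[:,2]>z[2]-.008]
      print(k,round(r['confidence'],2),'px',int(u.mean()),int(v.mean()),len(P),'z',z.round(3),'top',T.mean(0).round(4),rect(T))
      if 'carrier' in k:
        T=P[(P[:,2]>.055)&(P[:,2]<.068)]
        c=np.median(T[:,:2],0)
        vv=np.linalg.svd(T[:,:2]-T[:,:2].mean(0),full_matrices=False)[2][0]; vv*=np.sign(vv[1])
        s=(T[:,:2]-T[:,:2].mean(0))@vv;a,b=np.percentile(s,[.5,99.5])
        W=P[(P[:,2]>.026)&(P[:,2]<.036)]
        print('  rail mid',(T[:,:2].mean(0)+vv*(a+b)/2).round(4),'len',(b-a).round(4),'yaw',np.degrees(np.arctan2(-vv[0],vv[1])).round(2),'walls',rect(W),len(T),len(W))
E
python3 look.py w1.png; python3 -c "
from h import *
go(.46,.1,.22,108.6)"
```

```text
carrier_grey 0.88 px 66 226 9487 z [0.008 0.016 0.064] top [ 0.5835 -0.189   0.0653] (array([ 545.3, -105.1]), array([ 67.7, 310.8]), 24.88)
  rail mid [ 0.5857 -0.193 ] len 0.1309 yaw -4.64 walls (array([ 633.4, -205.5]), array([154.8, 101.7]), 85.29) 752 1997
carrier_blue 0.75 px 346 282 5068 z [0.008 0.014 0.064] top [0.5516 0.1977 0.0646] (array([535.8, 184.1]), array([170.7,  72.6]), 46.04)
  rail mid [0.5539 0.2023] len 0.1314 yaw -12.87 walls (array([603., 200.]), array([154.7, 100.3]), 76.76) 460 1121
bottle_dark 0.64 px 243 275 528 z [0.011 0.063 0.092] top [0.5972 0.0417 0.1014] (array([549.4,  50.4]), array([  5.9, 139.9]), 80.33)
bottle_red 0.9 px 183 217 1165 z [0.009 0.052 0.07 ] top [ 0.5558 -0.0528  0.0686] (array([556.8, -53.2]), array([21.2, 19.8]), 22.95)
bottle_green 0.75 px 175 287 307 z [0.006 0.031 0.286] top [0.4629 0.0438 0.2904] (array([459.4,  45. ]), array([ 1.1, 20.7]), 75.93)
pocket 0.97 px 405 143 836 z [0.001 0.018 0.057] top [0.3653 0.1905 0.0555] (array([365.1, 191.3]), array([17. ,  7.2]), 72.54)
pocket 0.71 px 353 99 738 z [0.001 0.019 0.057] top [0.3409 0.1009 0.0561] (array([340.7, 101.1]), array([ 7.1, 17.4]), 48.6)
vial_orange 0.75 px 151 102 367 z [0.003 0.03  0.045] top [ 0.4283 -0.1221  0.0425] (array([ 428.3, -123.2]), array([13.5, 13.4]), 18.65)
vial_cream 0.61 px 238 143 201 z [0.008 0.042 0.045] top [ 0.4409 -0.0106  0.0428] (array([441.2, -10.9]), array([12.9, 13. ]), 64.85)
t 3.25 grasp [0.4593 0.1023 0.2247] ya 108.71 w 0.0939 gf 0.0 q6 -1.76 slide [ 0.     -0.0024  0.0047] spin 0.002 tilt [-0.  0. -1.]
```

View pics/w1.png

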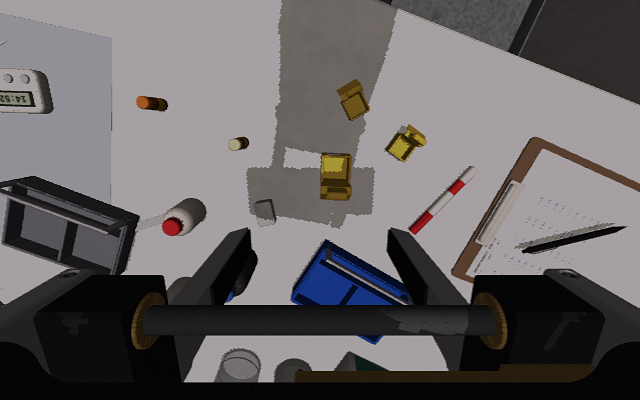

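Wrist view: large pocket at px (335,175), its tab at (336,192) toward +x; small ones at (352,100), (405,143); red bottle (183,217), orange vial (150,102), cream (238,143), blue carrier with rail (370,275).

```bash
cat > m2.py <<'E'
from h import *
def axis(T):
    m=T[:,:2].mean(0);vv=np.linalg.svd(T[:,:2]-m,full_matrices=False)[2][0];vv*=np.sign(vv[1]);s=(T[:,:2]-m)@vv;a,b=np.percentile(s,[1,99]);return (m+vv*(a+b)/2).round(4),(b-a).round(4),np.degrees(np.arctan2(-vv[0],vv[1])).round(2)
for n in ['wrist','top','scene']:
    o,p,d=snap(n);P=cloud(n,o,d).reshape(-1,3);P=P[d.ravel()>0]
    def box(c,r,z0,z1): return P[(np.abs(P[:,:2]-c).max(1)<r)&(P[:,2]>z0)&(P[:,2]<z1)]
    T=box([.455,.12],.035,.058,.09); print(n,'tab',len(T),axis(T),rect(T),np.percentile(T[:,2],98).round(4))
    T=box([.44,.12],.04,.026,.034); print('  cup',len(T),rect(T))
    for nm,c,yw in [('blue',[.603,.2],-12.9),('grey',[.633,-.2],-4.7)]:
        T=box(c,.11,.056,.068);
        e=np.array([np.cos(np.radians(yw)),np.sin(np.radians(yw))]);T=T[np.abs((T[:,:2]-c)@e+.047)<.015]
        print('  ',nm,'rail',len(T),axis(T),'z',np.percentile(T[:,2],95).round(4))
        W=box(c,.12,.027,.036);f=np.array([-e[1],e[0]])
        a=(W[:,:2]-c)@e;b=(W[:,:2]-c)@f;k=(abs(a)<.07)&(abs(b)<.09)
        x0,x1=np.percentile(a[k],[1,99]);y0,y1=np.percentile(b[k],[1,99]);print('    walls',rect(W[k]),'size',(x1-x0).round(4),(y1-y0).round(4),'c',(c+e*(x0+x1)/2+f*(y0+y1)/2).round(4))
    for nm,c,z in [('dark',[.61,.031],.088),('red',[.557,-.053],.066),('green',[.689,-.035],.093),('orange',[.429,-.122],.038),('cream',[.441,-.011],.038)]:
        T=box(c,.025,z,z+.02)
        if len(T)>5: print('  ',nm,len(T),rect(T),np.percentile(T[:,2],95).round(4))
E
python3 m2.py
```

```text
wrist tab 252 (array([0.452 , 0.1206]), np.float64(0.0247), np.float64(18.14)) (array([453.1, 121. ]), array([ 9.5, 24.8]), 17.9) 0.0811
  cup 239 (array([441.9, 117.7]), array([56.3, 37.9]), 16.2)
   blue rail 451 (array([0.5539, 0.2024]), np.float64(0.1303), np.float64(-12.89)) z 0.0648
    walls (array([602.8, 199.7]), array([154., 101.]), 76.8) size 0.0984 0.1505 c [0.6021 0.1984]
   grey rail 728 (array([ 0.5857, -0.1922]), np.float64(0.1293), np.float64(-4.58)) z 0.0646
    walls (array([ 633.7, -205.8]), array([155.5, 102.2]), 85.62) size 0.0986 0.1514 c [ 0.6326 -0.2044]
   dark 60 (array([610.8,  39.4]), array([ 5.7, 20.6]), 78.78) 0.0928
   red 242 (array([557. , -53.5]), array([20.3, 20.6]), 27.43) 0.0707
   orange 158 (array([ 428.7, -123.5]), array([13.3, 14.9]), 18.96) 0.0446
   cream 133 (array([441.2, -11.4]), array([14.1, 13.6]), 18.0) 0.0447m2.py:3: RuntimeWarning: Mean of empty slice.
  m=T[:,:2].mean(0);vv=np.linalg.svd(T[:,:2]-m,full_matrices=False)[2][0];vv*=np.sign(vv[1]);s=(T[:,:2]-m)@vv;a,b=np.percentile(s,[1,99]);return (m+vv*(a+b)/2).round(4),(b-a).round(4),np.degrees(np.arctan2(-vv[0],vv[1])).round(2)
  ret = um.true_divide(
Traceback (most recent call last):
  File "m2.py", line 7, in <module>
    T=box([.455,.12],.035,.058,.09); print(n,'tab',len(T),axis(T),rect(T),np.percentile(T[:,2],98).round(4))
                                                          ~~~~^^^
  File "m2.py", line 3, in axis
    m=T[:,:2].mean(0);vv=np.linalg.svd(T[:,:2]-m,full_matrices=False)[2][0];vv*=np.sign(vv[1]);s=(T[:,:2]-m)@vv;a,b=np.percentile(s,[1,99]);return (m+vv*(a+b)/2).round(4),(b-a).round(4),np.degrees(np.arctan2(-vv[0],vv[1])).round(2)
                         ~~~~~~~~~~~~~~~~~~~~~~~~~~~~~~~~~~~~~~~~~~~~~~~^^^
IndexError: index 0 is out of bounds for axis 0 with size 0
```

```bash
python3 -c "
from h import *
go(.453,.121,.076,108)"
```

```text
t 3.35 grasp [0.4593 0.1022 0.2247] ya 108.7 w 0.0941 gf 0.0 q6 -1.76 slide [-1.000e-04  1.990e-02  1.487e-01] spin 0.012 tilt [ 0.  0. -1.]
```

>>> jog_arm(
  rows=[
    {"gripper":0.05,"slide":[0,0.02,0],"spin":0.012},
    {"gripper":0.05,"slide":[0,0.02,0.04],"spin":0.012},
    {"gripper":0.05,"slide":[0,0.02,0.07],"spin":0.012},
    {"gripper":0.05,"slide":[0,0.02,0.095],"spin":0.012},
    {"gripper":0.05,"slide":[0,0.02,0.11],"spin":0.012},
    {"gripper":0.05,"slide":[0,0.02,0.13],"spin":0.012},
    {"gripper":0.05,"slide":[0,0.02,0.145],"spin":0.012},
    {"gripper":0.05,"slide":[0,0.02,0.149],"spin":0.012},
  ],
  squeeze=15,
)

```text
time_s: 4.15
ee_pos: [0.4527, 0.1209, 0.2543]
eef_rot: [3.141, -0.002, -2.827]
force: [0.0, 0.8, -0.3]
grip_width: 0.0502
grip_force: 0.0
```

>>> jog_arm(
  rows=[
    {"gripper":0.01,"slide":[0,0,0],"spin":0},
    {"gripper":0.01,"slide":[0,0,0],"spin":0},
    {"gripper":0.01,"slide":[0,0,0],"spin":0},
    {"gripper":0.01,"slide":[0,0,0],"spin":0},
    {"gripper":0.01,"slide":[0,0,0],"spin":0},
    {"gripper":0.01,"slide":[0,0,0],"spin":0},
  ],
)

```text
time_s: 4.75
ee_pos: [0.4531, 0.1211, 0.2562]
eef_rot: [-3.141, 0.001, -2.827]
force: [0.9, 0.7, 5.1]
grip_width: 0.024
grip_force: 15.0
```

```bash
python3 - <<'E'
from h import *
o,p,d=snap('wrist');cv2.imwrite('pics/w2.png',cv2.resize(p[60:300,160:480,::-1],None,fx=2,fy=2))
go(.453,.121,.076,108)
E
```

```text
t 4.8 grasp [0.4534 0.1212 0.0762] ya 108.0 w 0.0239 gf 15.0 q6 -1.7 slide [ 0.0004 -0.      0.0002] spin 0.0 tilt [-0.001 -0.    -1.   ]
```

View pics/w2.png

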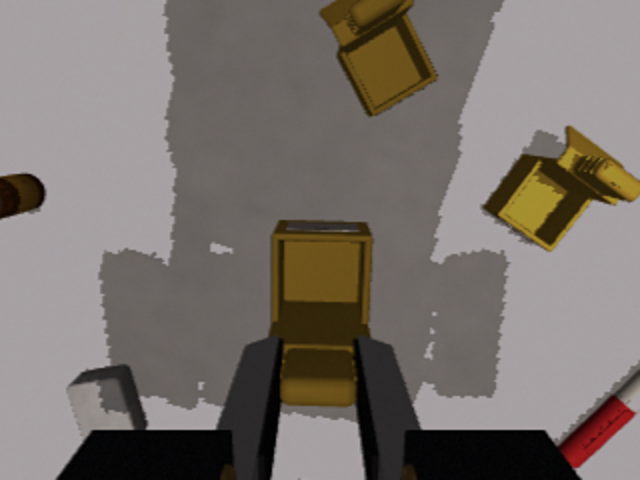

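Pocket's tab sits between the fingers (crop px (318,375)); the cup (320,270) is level and undisturbed. Lift.

>>> jog_arm(
  rows=[
    {"gripper":0.01,"slide":[0,0,-0.02],"spin":0},
    {"gripper":0.01,"slide":[0,0,-0.05],"spin":0},
    {"gripper":0.01,"slide":[0,0,-0.08],"spin":0},
    {"gripper":0.01,"slide":[0,0,-0.08],"spin":0},
  ],
)

```text
time_s: 5.2
ee_pos: [0.4533, 0.1211, 0.3389]
eef_rot: [-3.141, 0.005, -2.827]
force: [0.4, 0.5, -0.4]
grip_width: 0.024
grip_force: 14.9
```

```bash
python3 - <<'E'
from h import *
go(.5518,.2099,.145,77.1)
E
```

```text
t 5.2 grasp [0.4542 0.1212 0.1589] ya 108.0 w 0.024 gf 14.9 q6 -1.7 slide [-0.1201  0.0542  0.0145] spin 0.539 tilt [-0.005 -0.001 -1.   ]
```

>>> jog_arm(
  rows=[
    {"gripper":0.01,"slide":[-0.03,0.014,0],"spin":0.135},
    {"gripper":0.01,"slide":[-0.06,0.027,0],"spin":0.27},
    {"gripper":0.01,"slide":[-0.09,0.041,0],"spin":0.405},
    {"gripper":0.01,"slide":[-0.12,0.054,0],"spin":0.539},
    {"gripper":0.01,"slide":[-0.12,0.054,0],"spin":0.539},
    {"gripper":0.01,"slide":[-0.12,0.054,0],"spin":0.539},
    {"gripper":0.01,"slide":[-0.12,0.054,0],"spin":0.539},
  ],
)

```text
time_s: 5.9
ee_pos: [0.5499, 0.209, 0.335]
eef_rot: [-3.141, -0.001, 2.918]
force: [0.5, 0.3, -0.6]
grip_width: 0.0239
grip_force: 15.0
```

```bash
python3 - <<'E'
from h import *
go(.5518,.2099,.096,77.1)
o,p,d=snap('wrist','w3.png');P=cloud('wrist',o,d).reshape(-1,3);P=P[d.ravel()>0]
c=np.array([.602,.1984]);yw=np.radians(-12.9);e=np.array([np.cos(yw),np.sin(yw)]);f=np.array([-e[1],e[0]])
a=(P[:,:2]-c)@e;b=(P[:,:2]-c)@f
k=(abs(a+.047)<.015)&(abs(b)<.08)&(P[:,2]>.055)&(P[:,2]<.068)
for lo in np.arange(-.08,.08,.02):
  kk=k&(b>lo)&(b<lo+.02)
  if kk.sum()>3: print(round(lo,3),kk.sum(),np.percentile(a[kk],[5,50,95]).round(4))
print('rail ends',np.percentile(b[k],[1,99]).round(4))
k=(a<-.03)&(a>-.12)&(abs(b)<.03)&(P[:,2]>.066)&(P[:,2]<.2)
for z in np.arange(.07,.2,.01):
  kk=k&(P[:,2]>z)&(P[:,2]<z+.01)
  if kk.sum()>3: print('z',z.round(2),kk.sum(),'a',np.percentile(a[kk],[3,97]).round(4),'b',np.percentile(b[kk],[3,97]).round(4))
E
```

```text
t 5.9 grasp [0.5497 0.2089 0.155 ] ya 77.18 w 0.0239 gf 15.0 q6 -1.05 slide [-0.0019  0.0015  0.059 ] spin 0.001 tilt [ 0.001 -0.001 -1.   ]
-0.08 86 [-0.0492 -0.0483 -0.0452]
-0.06 146 [-0.0491 -0.0483 -0.0449]
-0.04 103 [-0.0492 -0.0483 -0.0452]
0.02 125 [-0.049  -0.0478 -0.0453]
0.04 126 [-0.0491 -0.048  -0.0454]
0.06 104 [-0.0489 -0.048  -0.0455]
rail ends [-0.0707  0.0747]
z 0.08 1336 a [-0.0929 -0.0576] b [-0.0176  0.0136]
z 0.09 321 a [-0.0936 -0.0573] b [-0.0184  0.0142]
z 0.1 863 a [-0.0932 -0.0574] b [-0.0212  0.0162]
z 0.11 242 a [-0.0846 -0.057 ] b [-0.0202  0.0152]
z 0.12 213 a [-0.0582 -0.0571] b [-0.0194  0.0122]
z 0.13 265 a [-0.063  -0.0559] b [-0.0175  0.0109]
z 0.14 434 a [-0.0633 -0.056 ] b [-0.0248  0.0185]
z 0.15 995 a [-0.0632 -0.0486] b [-0.0239  0.0179]
z 0.16 370 a [-0.0633 -0.0475] b [-0.0261  0.0199]
z 0.17 445 a [-0.0634 -0.0491] b [-0.0261  0.0201]
z 0.18 563 a [-0.0634 -0.0485] b [-0.0263  0.0202]
z 0.19 621 a [-0.0634 -0.0482] b [-0.026  0.02 ]
```

View pics/w3.png

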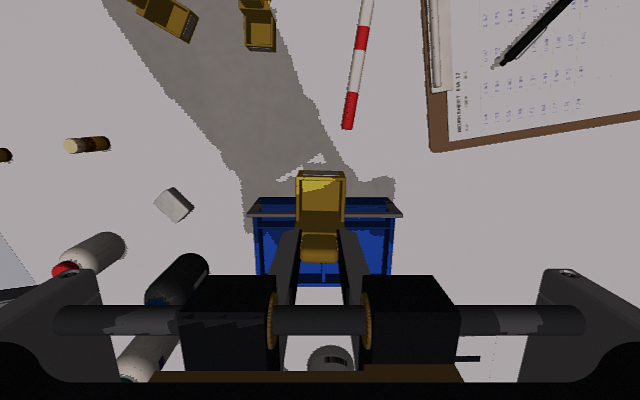

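The rail (px 325,212) is as modelled (front face at carrier x −49 mm); the held pocket's cup front is at −93 mm, i.e. origin about −74. Lower at −73.

>>> jog_arm(
  rows=[
    {"gripper":0.01,"slide":[-0.002,0.001,0],"spin":0},
    {"gripper":0.01,"slide":[-0.002,0.001,0.012],"spin":0},
    {"gripper":0.01,"slide":[-0.002,0.001,0.024],"spin":0},
    {"gripper":0.01,"slide":[-0.002,0.001,0.036],"spin":0},
    {"gripper":0.01,"slide":[-0.002,0.001,0.046],"spin":0},
    {"gripper":0.01,"slide":[-0.002,0.001,0.054],"spin":0},
    {"gripper":0.01,"slide":[-0.002,0.001,0.061],"spin":0},
    {"gripper":0.01,"slide":[-0.002,0.001,0.061],"spin":0},
  ],
)

```text
time_s: 6.75
ee_pos: [0.5525, 0.2099, 0.2738]
eef_rot: [-3.141, -0.001, 2.917]
force: [-0.2, 0.7, -0.5]
grip_width: 0.0238
grip_force: 15.0
```

```bash
python3 - <<'E'
from h import *
go(.5518,.2099,.094,77.1); print(telemetry.get_obs()['force'].round(2))
o,p,d=snap('scene');cv2.imwrite('pics/s1.png',cv2.resize(cv2.convertScaleAbs(p[80:230,190:390,::-1],alpha=1.5),None,fx=4,fy=4,interpolation=cv2.INTER_CUBIC))
E
```

```text
t 6.75 grasp [0.5524 0.2099 0.0938] ya 77.12 w 0.0238 gf 15.0 q6 -1.04 slide [ 0.0006 -0.0001 -0.0002] spin 0.0 tilt [ 0.001 -0.001 -1.   ]
[-0.24  0.71 -0.5 ]
```

View pics/s1.png

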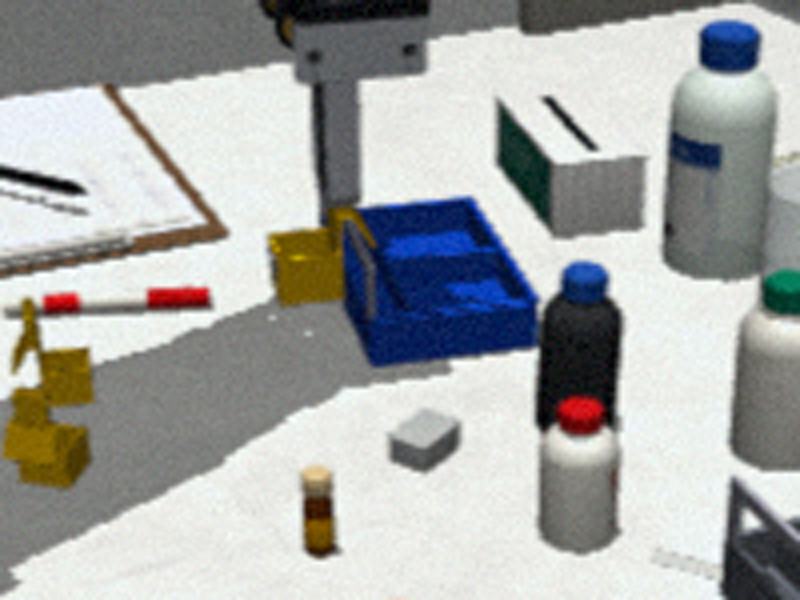

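The pocket's lip straddles the rail (crop px (350,225)), with no force. Let go and rise.

>>> jog_arm(
  rows=[
    {"gripper":0.045,"slide":[0,0,0],"spin":0},
    {"gripper":0.045,"slide":[0,0,0],"spin":0},
    {"gripper":0.045,"slide":[0,0,0],"spin":0},
    {"gripper":0.045,"slide":[0,0,0],"spin":0},
    {"gripper":0.045,"slide":[0,0,-0.02],"spin":0},
    {"gripper":0.045,"slide":[0,0,-0.06],"spin":0},
    {"gripper":0.045,"slide":[0,0,-0.11],"spin":0},
    {"gripper":0.045,"slide":[0,0,-0.11],"spin":0},
  ],
)

```text
time_s: 7.6
ee_pos: [0.5527, 0.2101, 0.3917]
eef_rot: [3.136, 0.009, 2.917]
force: [-0.5, 0.4, -1.4]
grip_width: 0.0452
grip_force: 0.0
```

```bash
cat > pk.py <<'E'
from h import *
o,p,d=snap('wrist');P=cloud('wrist',o,d).reshape(-1,3);P=P[d.ravel()>0]
c=np.array([.602,.1984]);yw=np.radians(-12.9);e=np.array([np.cos(yw),np.sin(yw)]);f=np.array([-e[1],e[0]])
a=(P[:,:2]-c)@e;b=(P[:,:2]-c)@f
k=(a<-.03)&(a>-.12)&(abs(b)<.03)&(P[:,2]<.12)
for z in np.arange(.01,.1,.005):
  kk=k&(P[:,2]>z)&(P[:,2]<z+.005)
  if kk.sum()>3: print('z',z.round(3),kk.sum(),'a',np.percentile(a[kk],[3,97]).round(4),'b',np.percentile(b[kk],[3,97]).round(4))
kk=k&(P[:,2]>.083);print('tabtop',np.c_[a,b,P[:,2]][kk].mean(0).round(4))
E
python3 - <<'E'
exec(open('pk.py').read())
go(.4285,-.1228,.12,77.1)
E
```

```text
z 0.01 43 a [-0.0779 -0.0374] b [-0.0277  0.029 ]
z 0.015 579 a [-0.0806 -0.0521] b [-0.0167  0.014 ]
z 0.02 66 a [-0.0878 -0.0485] b [-0.0267  0.0253]
z 0.025 67 a [-0.0872 -0.0485] b [-0.0251  0.0275]
z 0.03 109 a [-0.0877 -0.0454] b [-0.0287  0.0294]
z 0.035 31 a [-0.0881 -0.0523] b [-0.0149  0.0122]
z 0.04 252 a [-0.0877 -0.0526] b [-0.0202  0.0175]
z 0.045 44 a [-0.0586 -0.0306] b [-0.0194  0.0165]
z 0.05 42 a [-0.0532 -0.0331] b [-0.0186  0.0162]
z 0.055 60 a [-0.0533 -0.0358] b [-0.0279  0.0276]
z 0.06 128 a [-0.0533 -0.0398] b [-0.0288  0.0282]
z 0.065 132 a [-0.0531 -0.0422] b [-0.0193  0.0167]
z 0.07 20 a [-0.0531 -0.0522] b [-0.0116  0.0084]
z 0.075 26 a [-0.0532 -0.052 ] b [-0.0124  0.0098]
z 0.08 30 a [-0.0534 -0.0518] b [-0.013   0.0104]
z 0.085 24 a [-0.0534 -0.0497] b [-0.0121  0.0102]
z 0.09 207 a [-0.0534 -0.0445] b [-0.0124  0.0091]
tabtop [-0.0497 -0.0013  0.0923]
t 7.65 grasp [0.5536 0.2103 0.2081] ya 77.12 w 0.0453 gf 0.0 q6 -1.04 slide [ 0.0482 -0.3529  0.0867] spin 0.0 tilt [-0.005  0.003 -1.   ]
```

>>> jog_arm(
  rows=[
    {"gripper":0.045,"slide":[0.048,-0.353,0.02],"spin":0},
    {"gripper":0.045,"slide":[0.048,-0.353,0.02],"spin":0},
    {"gripper":0.045,"slide":[0.048,-0.353,0.02],"spin":0},
    {"gripper":0.045,"slide":[0.048,-0.353,0.02],"spin":0},
    {"gripper":0.045,"slide":[0.048,-0.353,0.02],"spin":0},
    {"gripper":0.045,"slide":[0.048,-0.353,0.02],"spin":0},
    {"gripper":0.045,"slide":[0.048,-0.353,0.02],"spin":0},
    {"gripper":0.045,"slide":[0.048,-0.353,0.02],"spin":0},
  ],
  squeeze=6,
)

```text
time_s: 8.45
ee_pos: [0.4253, -0.1268, 0.3636]
eef_rot: [-3.141, -0.002, 2.913]
force: [-0.6, -0.1, 0.3]
grip_width: 0.0451
grip_force: 0.0
```

>>> jog_arm(
  rows=[
    {"gripper":0.045,"slide":[0,0,0],"spin":0},
    {"gripper":0.045,"slide":[0,0,0],"spin":0},
  ],
)

```text
time_s: 8.65
ee_pos: [0.4274, -0.1227, 0.3643]
eef_rot: [3.141, -0.001, 2.917]
force: [0.3, -0.1, 0.5]
grip_width: 0.0451
grip_force: 0.0
```

```bash
cat > cap.py <<'E'
from h import *
import sys
def cap(c,z0,z1,n='wrist',r=.025):
    o,p,d=snap(n);P=cloud(n,o,d).reshape(-1,3);P=P[d.ravel()>0]
    T=P[(np.abs(P[:,:2]-c).max(1)<r)&(P[:,2]>z0)&(P[:,2]<z1)]
    if len(T)<5: print(n,'none');return
    (x,y),rr=cv2.minEnclosingCircle(T[:,:2].astype(np.float32)*1000)
    t=np.percentile(T[:,2],95);H=T[T[:,2]>t-.003]
    (x2,y2),r2=cv2.minEnclosingCircle(H[:,:2].astype(np.float32)*1000)
    print(n,len(T),'circ',round(x,1),round(y,1),round(rr,1),'top circ',round(x2,1),round(y2,1),round(r2,1),'mean',H.mean(0).round(4))
E
python3 - <<'E'
from cap import *
cap([.429,-.1225],.036,.05);cap([.429,-.1225],.036,.05,'top')
go(.429,-.1225,.05,77.1)
E
```

```text
wrist 147 circ 428.5 -124.1 7.4 top circ 428.6 -124.0 7.3 mean [ 0.4283 -0.124   0.0434]
top none
t 8.75 grasp [ 0.4275 -0.1222  0.1845] ya 77.22 w 0.0452 gf 0.0 q6 -1.71 slide [-1.600e-03  1.000e-04  1.345e-01] spin 0.002 tilt [ 0.  0. -1.]
```

>>> jog_arm(
  rows=[
    {"gripper":0.045,"slide":[-0.001,-0.001,0.04],"spin":0},
    {"gripper":0.045,"slide":[-0.001,-0.001,0.08],"spin":0},
    {"gripper":0.045,"slide":[-0.001,-0.001,0.11],"spin":0},
    {"gripper":0.045,"slide":[-0.001,-0.001,0.127],"spin":0},
    {"gripper":0.045,"slide":[-0.001,-0.001,0.134],"spin":0},
    {"gripper":0.045,"slide":[-0.001,-0.001,0.134],"spin":0},
  ],
)

```text
time_s: 9.35
ee_pos: [0.4281, -0.1239, 0.2303]
eef_rot: [3.141, -0.001, 2.918]
force: [0.1, -0.2, 0.6]
grip_width: 0.0451
grip_force: 0.0
```

>>> jog_arm(
  rows=[
    {"gripper":0.005,"slide":[0,0,0],"spin":0},
    {"gripper":0.005,"slide":[0,0,0],"spin":0},
    {"gripper":0.005,"slide":[0,0,0],"spin":0},
    {"gripper":0.005,"slide":[0,0,0],"spin":0},
    {"gripper":0.005,"slide":[0,0,0],"spin":0},
    {"gripper":0.005,"slide":[0,0,0],"spin":0},
    {"gripper":0.005,"slide":[0,0,-0.02],"spin":0},
    {"gripper":0.005,"slide":[0,0,-0.03],"spin":0},
  ],
)

```text
time_s: 10.15
ee_pos: [0.428, -0.1247, 0.2617]
eef_rot: [-3.141, 0.001, 2.917]
force: [0.6, 0.5, 0.4]
grip_width: 0.0147
grip_force: 5.9
```

```bash
python3 - <<'E'
from h import *
o,p,d=snap('wrist');cv2.imwrite('pics/w4.png',cv2.resize(p[60:300,160:480,::-1],None,fx=2,fy=2))
c=np.array([.602,.1984]);yw=np.radians(-12.9);e=np.array([np.cos(yw),np.sin(yw)]);f=np.array([-e[1],e[0]])
t=c-.0715*e-.0015*f;print(t)
go(t[0],t[1],.15,77.1)
E
```

```text
[0.5319697  0.21290024]
t 10.2 grasp [ 0.4287 -0.125   0.0828] ya 77.12 w 0.0149 gf 5.9 q6 -1.71 slide [-0.0256  0.3524 -0.0672] spin 0.0 tilt [-0.003 -0.    -1.   ]
```

View pics/w4.png

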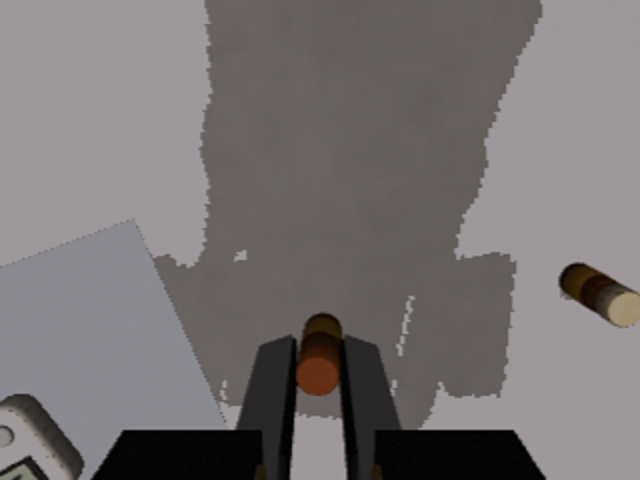

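The orange vial is held upright by its cap (px (318,370)); cream stands at (600,295).

>>> jog_arm(
  rows=[
    {"gripper":0.005,"slide":[0,0.01,-0.04],"spin":0},
    {"gripper":0.005,"slide":[-0.003,0.05,-0.07],"spin":0},
    {"gripper":0.005,"slide":[-0.007,0.1,-0.07],"spin":0},
    {"gripper":0.005,"slide":[-0.011,0.15,-0.07],"spin":0},
    {"gripper":0.005,"slide":[-0.015,0.2,-0.07],"spin":0},
    {"gripper":0.005,"slide":[-0.019,0.25,-0.07],"spin":0},
    {"gripper":0.005,"slide":[-0.023,0.3,-0.07],"spin":0},
    {"gripper":0.005,"slide":[-0.025,0.34,-0.07],"spin":0},
  ],
)

```text
time_s: 11.0
ee_pos: [0.5282, 0.2038, 0.3302]
eef_rot: [3.141, 0.0, 2.918]
force: [0.7, -1.0, -0.3]
grip_width: 0.0147
grip_force: 5.9
```

>>> jog_arm(
  rows=[
    {"gripper":0.005,"slide":[0,0.01,0],"spin":0},
    {"gripper":0.005,"slide":[0,0.01,0],"spin":0},
    {"gripper":0.005,"slide":[0,0.01,0],"spin":0},
  ],
)

```text
time_s: 11.3
ee_pos: [0.5301, 0.2101, 0.3303]
eef_rot: [-3.141, -0.001, 2.916]
force: [-0.0, -0.6, 0.3]
grip_width: 0.0149
grip_force: 5.9
```

```bash
python3 - <<'E'
exec(open('pk.py').read())
go(.532,.2129,.07,77.1)
E
```

```text
z 0.01 54 a [-0.077 -0.032] b [-0.0299  0.0294]
z 0.015 738 a [-0.0774 -0.049 ] b [-0.017   0.0148]
z 0.02 80 a [-0.0878 -0.0486] b [-0.0278  0.0273]
z 0.025 99 a [-0.0881 -0.0486] b [-0.0284  0.0281]
z 0.03 157 a [-0.0882 -0.0452] b [-0.0282  0.0289]
z 0.035 96 a [-0.0879 -0.0523] b [-0.0182  0.0146]
z 0.04 350 a [-0.0876 -0.0524] b [-0.0201  0.0171]
z 0.045 27 a [-0.0533 -0.0522] b [-0.0181  0.0163]
z 0.05 31 a [-0.0533 -0.0524] b [-0.0189  0.0166]
z 0.055 40 a [-0.0533 -0.0485] b [-0.0176  0.0288]
z 0.06 48 a [-0.0532 -0.0452] b [-0.016   0.0296]
z 0.065 15 a [-0.053  -0.0449] b [-0.0164  0.0277]
z 0.09 4 a [-0.0457 -0.0439] b [0.0016 0.0025]
tabtop [-0.0777 -0.0045  0.1103]
t 11.35 grasp [0.53   0.2097 0.1506] ya 77.06 w 0.0144 gf 5.9 q6 -1.03 slide [-0.0012  0.0036  0.0806] spin -0.001 tilt [ 0. -0. -1.]
```

>>> jog_arm(
  rows=[
    {"gripper":0.005,"slide":[-0.001,0.0035,0],"spin":0},
    {"gripper":0.005,"slide":[-0.001,0.0035,0.02],"spin":0},
    {"gripper":0.005,"slide":[-0.001,0.0035,0.04],"spin":0},
    {"gripper":0.005,"slide":[-0.001,0.0035,0.06],"spin":0},
    {"gripper":0.005,"slide":[-0.001,0.0035,0.073],"spin":0},
    {"gripper":0.005,"slide":[-0.001,0.0035,0.08],"spin":0},
    {"gripper":0.005,"slide":[-0.001,0.0035,0.082],"spin":0},
    {"gripper":0.005,"slide":[-0.001,0.0035,0.082],"spin":0},
  ],
)

```text
time_s: 12.15
ee_pos: [0.5321, 0.2141, 0.2491]
eef_rot: [3.141, 0.0, 2.917]
force: [-0.4, -0.1, 1.0]
grip_width: 0.0143
grip_force: 5.9
```

```bash
python3 - <<'E'
from h import *
go(.532,.2129,.068,77.1);print(telemetry.get_obs()['force'].round(2))
o,p,d=snap('wrist');cv2.imwrite('pics/w5.png',cv2.resize(p[60:300,160:480,::-1],None,fx=2,fy=2))
E
```

```text
t 12.15 grasp [0.5322 0.2141 0.0691] ya 77.11 w 0.0143 gf 5.9 q6 -1.03 slide [-0.0001 -0.0012  0.0011] spin 0.0 tilt [-0.  0. -1.]
[-0.4  -0.15  0.99]
```

View pics/w5.png

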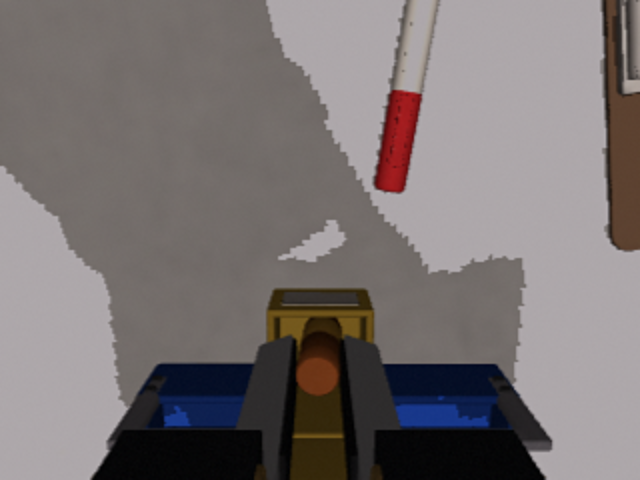

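The vial (px (318,360)) stands inside the cup outline, clear of all walls. Release.

>>> jog_arm(
  rows=[
    {"gripper":0.005,"slide":[0,-0.001,0.001],"spin":0},
    {"gripper":0.035,"slide":[0,-0.001,0.001],"spin":0},
    {"gripper":0.035,"slide":[0,-0.001,0.001],"spin":0},
    {"gripper":0.035,"slide":[0,-0.001,0.001],"spin":0},
    {"gripper":0.035,"slide":[0,-0.001,-0.02],"spin":0},
    {"gripper":0.035,"slide":[0,-0.001,-0.06],"spin":0},
    {"gripper":0.035,"slide":[0,-0.001,-0.1],"spin":0},
    {"gripper":0.065,"slide":[0,-0.001,-0.14],"spin":0},
  ],
)

```text
time_s: 13.0
ee_pos: [0.5315, 0.2132, 0.3904]
eef_rot: [-3.142, -0.0, 2.917]
force: [0.6, -0.5, 1.0]
grip_width: 0.0402
grip_force: 0.0
```

```bash
python3 - <<'E'
from cap import *
cap([.532,.213],.05,.067)
exec(open('pk.py').read())
cap([.689,-.035],.088,.11,'scene');cap([.611,.031],.085,.11,'scene');cap([.558,-.053],.062,.08,'scene')
go(.689,-.035,.22,90)
E
```

```text
wrist 327 circ 544.8 207.8 21.7 top circ 552.7 207.5 19.1 mean [0.551  0.2044 0.0658]
z 0.01 64 a [-0.0869 -0.035 ] b [-0.0287  0.0293]
z 0.015 337 a [-0.0795 -0.049 ] b [-0.0173  0.0141]
z 0.02 58 a [-0.0871 -0.0486] b [-0.027   0.0274]
z 0.025 91 a [-0.0879 -0.0487] b [-0.0255  0.0256]
z 0.03 106 a [-0.0879 -0.0456] b [-0.0275  0.0277]
z 0.035 79 a [-0.0881 -0.0521] b [-0.0174  0.015 ]
z 0.04 240 a [-0.087  -0.0524] b [-0.0202  0.0174]
z 0.045 40 a [-0.0773 -0.0313] b [-0.0192  0.0164]
z 0.05 59 a [-0.0788 -0.0345] b [-0.0192  0.0164]
z 0.055 152 a [-0.0784 -0.0375] b [-0.0239  0.0236]
z 0.06 167 a [-0.0774 -0.04  ] b [-0.0278  0.0288]
z 0.065 120 a [-0.053  -0.0427] b [-0.0194  0.0167]
z 0.07 30 a [-0.0533 -0.0523] b [-0.0111  0.0085]
z 0.075 29 a [-0.0533 -0.0512] b [-0.0132  0.0104]
z 0.08 23 a [-0.0534 -0.052 ] b [-0.0122  0.0095]
z 0.085 35 a [-0.0536 -0.0518] b [-0.0128  0.01  ]
z 0.09 173 a [-0.0533 -0.0454] b [-0.0125  0.0097]
z 0.095 6 a [-0.0516 -0.0462] b [-0.0077  0.0062]
tabtop [-0.0502 -0.0013  0.0921]
scene 115 circ 689.3 -36.2 13.7 top circ 689.1 -36.3 12.9 mean [ 0.6893 -0.0368  0.0972]
scene 74 circ 612.2 29.9 12.4 top circ 612.5 30.2 12.1 mean [0.6112 0.0294 0.091 ]
scene 85 circ 558.2 -54.7 11.9 top circ 558.3 -54.7 11.8 mean [ 0.5585 -0.0555  0.0689]
t 13.25 grasp [0.5315 0.2131 0.208 ] ya 77.12 w 0.0594 gf 0.0 q6 -1.03 slide [-0.2089 -0.2068 -0.0121] spin -0.225 tilt [ 0.001 -0.    -1.   ]
```

>>> jog_arm(
  rows=[
    {"gripper":0.075,"slide":[-0.209,-0.207,0],"spin":-0.225},
    {"gripper":0.075,"slide":[-0.209,-0.207,0],"spin":-0.225},
    {"gripper":0.075,"slide":[-0.209,-0.207,0],"spin":-0.225},
    {"gripper":0.075,"slide":[-0.209,-0.207,0],"spin":-0.225},
    {"gripper":0.075,"slide":[-0.209,-0.207,0],"spin":-0.225},
    {"gripper":0.075,"slide":[-0.209,-0.207,0],"spin":-0.225},
    {"gripper":0.075,"slide":[-0.209,-0.207,0],"spin":-0.225},
    {"gripper":0.075,"slide":[-0.209,-0.207,0],"spin":-0.225},
  ],
  squeeze=15,
)

```text
time_s: 14.05
ee_pos: [0.6896, -0.0359, 0.3863]
eef_rot: [3.141, -0.003, 3.14]
force: [-0.2, 0.7, -0.7]
grip_width: 0.075
grip_force: 0.0
```

>>> jog_arm(
  rows=[
    {"gripper":0.075,"slide":[0,0,0],"spin":0},
    {"gripper":0.075,"slide":[0,0,0],"spin":0},
  ],
)

```text
time_s: 14.25
ee_pos: [0.689, -0.0338, 0.3886]
eef_rot: [3.142, -0.0, -3.14]
force: [-0.7, 0.4, 0.2]
grip_width: 0.0749
grip_force: 0.0
```

```bash
python3 - <<'E'
from cap import *
cap([.689,-.036],.088,.11);cap([.689,-.036],.04,.07,r=.035);cap([.611,.031],.085,.11);cap([.558,-.053],.062,.08)
go(.689,-.036,.055,90)
E
```

```text
wrist 558 circ 688.6 -35.4 13.7 top circ 688.4 -35.1 13.2 mean [ 0.688  -0.0354  0.0974]
wrist 218 circ 687.8 -36.4 24.0 top circ 688.2 -36.1 23.6 mean [ 0.6757 -0.0364  0.0686]
wrist 523 circ 609.8 30.8 12.3 top circ 609.6 30.5 12.0 mean [0.6096 0.0304 0.0913]
wrist 410 circ 557.6 -53.9 10.9 top circ 557.3 -54.1 10.8 mean [ 0.5575 -0.054   0.0693]
t 14.45 grasp [ 0.6892 -0.0345  0.209 ] ya 90.06 w 0.075 gf 0.0 q6 -1.67 slide [ 0.0003 -0.0015  0.154 ] spin 0.001 tilt [-0. -0. -1.]
```

>>> jog_arm(
  rows=[
    {"gripper":0.075,"slide":[0.0005,-0.001,0.045],"spin":0},
    {"gripper":0.075,"slide":[0.0005,-0.001,0.09],"spin":0},
    {"gripper":0.075,"slide":[0.0005,-0.001,0.125],"spin":0},
    {"gripper":0.075,"slide":[0.0005,-0.001,0.145],"spin":0},
    {"gripper":0.075,"slide":[0.0005,-0.001,0.154],"spin":0},
    {"gripper":0.03,"slide":[0.0005,-0.001,0.154],"spin":0},
    {"gripper":0.03,"slide":[0.0005,-0.001,0.154],"spin":0},
    {"gripper":0.03,"slide":[0.0005,-0.001,0.154],"spin":0},
  ],
)

```text
time_s: 15.25
ee_pos: [0.6891, -0.0361, 0.2364]
eef_rot: [-3.141, 0.002, -3.141]
force: [-0.5, 0.4, -0.7]
grip_width: 0.0542
grip_force: 0.0
```

>>> jog_arm(
  rows=[
    {"gripper":0.03,"slide":[0,0,0],"spin":0},
    {"gripper":0.03,"slide":[0,0,0],"spin":0},
    {"gripper":0.03,"slide":[0,0,0],"spin":0},
    {"gripper":0.03,"slide":[0,0,-0.02],"spin":0},
    {"gripper":0.03,"slide":[0,0,-0.06],"spin":0},
    {"gripper":0.03,"slide":[0,0,-0.1],"spin":0},
    {"gripper":0.03,"slide":[0,0,-0.13],"spin":0},
  ],
)

```text
time_s: 15.95
ee_pos: [0.6887, -0.0362, 0.3673]
eef_rot: [-3.141, 0.002, -3.141]
force: [0.1, 0.4, -1.3]
grip_width: 0.0473
grip_force: 15.0
```

```bash
python3 - <<'E'
from h import *
go(.606,.160,.18,90);print(telemetry.get_obs()['force'].round(2))
E
```

```text
t 15.95 grasp [ 0.6889 -0.0363  0.1873] ya 90.01 w 0.0473 gf 15.0 q6 -1.68 slide [0.0829 0.1963 0.0071] spin 0.0 tilt [-0.002 -0.    -1.   ]
[ 0.09  0.38 -1.34]
```

>>> jog_arm(
  rows=[
    {"gripper":0.03,"slide":[0.015,0.035,0],"spin":0},
    {"gripper":0.03,"slide":[0.031,0.073,0],"spin":0},
    {"gripper":0.03,"slide":[0.047,0.111,0],"spin":0},
    {"gripper":0.03,"slide":[0.063,0.15,0],"spin":0},
    {"gripper":0.03,"slide":[0.077,0.183,0],"spin":0},
    {"gripper":0.03,"slide":[0.083,0.196,0],"spin":0},
    {"gripper":0.03,"slide":[0.083,0.196,0],"spin":0},
    {"gripper":0.03,"slide":[0.083,0.196,0.01],"spin":0},
  ],
)

```text
time_s: 16.75
ee_pos: [0.6062, 0.1592, 0.3555]
eef_rot: [3.141, 0.002, -3.142]
force: [0.0, -0.6, -1.9]
grip_width: 0.0471
grip_force: 15.0
```

```bash
python3 - <<'E'
from h import *
go(.606,.160,.067,90)
o,p,d=snap('scene');cv2.imwrite('pics/s2.png',cv2.resize(cv2.convertScaleAbs(p[80:230,190:390,::-1],alpha=1.5),None,fx=4,fy=4,interpolation=cv2.INTER_CUBIC))
E
```

```text
t 16.75 grasp [0.6066 0.1592 0.1755] ya 90.01 w 0.0471 gf 15.0 q6 -1.37 slide [0.0009 0.0008 0.1085] spin 0.0 tilt [-0.002  0.    -1.   ]
```

View pics/s2.png

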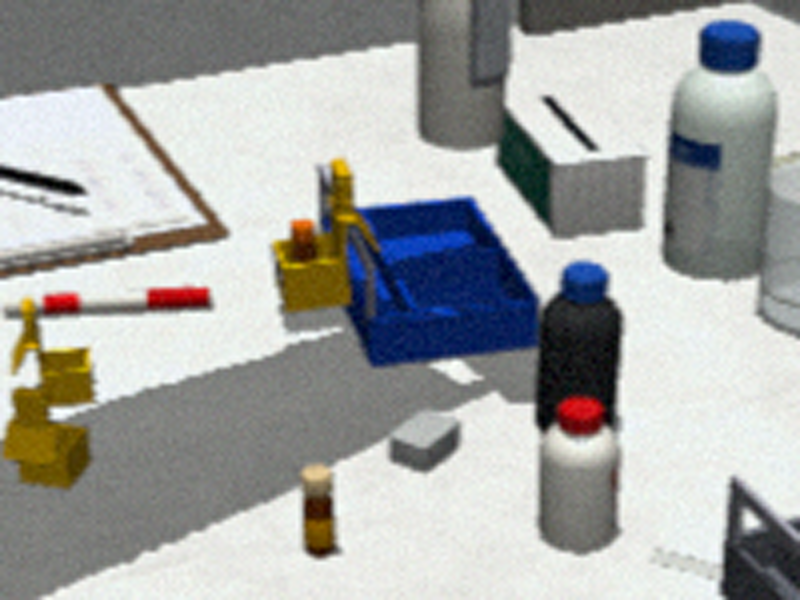

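Pocket hangs at (310,270) with orange vial upright in it (302,238); green bottle is held upright above the carrier. Lower it.

>>> jog_arm(
  rows=[
    {"gripper":0.03,"slide":[0.001,0.001,0.03],"spin":0},
    {"gripper":0.03,"slide":[0.001,0.001,0.06],"spin":0},
    {"gripper":0.03,"slide":[0.001,0.001,0.085],"spin":0},
    {"gripper":0.03,"slide":[0.001,0.001,0.1],"spin":0},
    {"gripper":0.03,"slide":[0.001,0.001,0.106],"spin":0},
    {"gripper":0.03,"slide":[0.001,0.001,0.109],"spin":0},
    {"gripper":0.03,"slide":[0.001,0.001,0.109],"spin":0},
  ],
)

```text
time_s: 17.5
ee_pos: [0.6052, 0.1606, 0.2466]
eef_rot: [3.141, 0.001, 3.141]
force: [0.0, -0.1, -2.6]
grip_width: 0.0475
grip_force: 15.0
```

>>> jog_arm(
  rows=[
    {"gripper":0.07,"slide":[0,0,0],"spin":0},
    {"gripper":0.07,"slide":[0,0,0],"spin":0},
    {"gripper":0.07,"slide":[0,0,0],"spin":0},
    {"gripper":0.07,"slide":[0,0,-0.02],"spin":0},
    {"gripper":0.07,"slide":[0,0,-0.06],"spin":0},
    {"gripper":0.07,"slide":[0,0,-0.11],"spin":0},
    {"gripper":0.07,"slide":[0,0,-0.14],"spin":0},
    {"gripper":0.07,"slide":[0,0,-0.14],"spin":0},
  ],
)

```text
time_s: 18.3
ee_pos: [0.6048, 0.1609, 0.3912]
eef_rot: [3.14, 0.008, -3.141]
force: [0.5, -1.3, -0.2]
grip_width: 0.07
grip_force: 0.0
```

```bash
python3 - <<'E'
from cap import *
cap([.606,.160],.095,.12)
go(.610,.0305,.052,90)
E
```

```text
wrist 619 circ 603.6 161.7 13.9 top circ 603.4 161.2 13.1 mean [0.603  0.1615 0.1074]
t 18.35 grasp [0.6054 0.161  0.208 ] ya 90.02 w 0.0702 gf 0.0 q6 -1.37 slide [-0.0039 -0.1307  0.1559] spin 0.0 tilt [-0.004  0.001 -1.   ]
```

Green bottle stands at (0.6035,0.1615), top at 107 mm. Now the dark bottle.

>>> jog_arm(
  rows=[
    {"gripper":0.07,"slide":[-0.004,-0.045,0],"spin":0},
    {"gripper":0.07,"slide":[-0.004,-0.09,0],"spin":0},
    {"gripper":0.07,"slide":[-0.004,-0.1305,0],"spin":0},
    {"gripper":0.07,"slide":[-0.004,-0.1305,0],"spin":0},
    {"gripper":0.07,"slide":[-0.004,-0.1305,0.02],"spin":0},
    {"gripper":0.07,"slide":[-0.004,-0.1305,0.05],"spin":0},
    {"gripper":0.07,"slide":[-0.004,-0.1305,0.07],"spin":0},
  ],
)

```text
time_s: 19.05
ee_pos: [0.6083, 0.0307, 0.3125]
eef_rot: [3.141, -0.003, -3.141]
force: [0.2, -0.2, 0.1]
grip_width: 0.0699
grip_force: 0.0
```

```bash
python3 - <<'E'
from cap import *
cap([.61,.031],.085,.1)
go(.610,.0305,.052,90)
E
```

```text
wrist 748 circ 609.4 30.9 12.4 top circ 609.5 30.7 12.2 mean [0.6089 0.0308 0.0913]
t 19.1 grasp [0.6066 0.0308 0.1295] ya 90.03 w 0.0702 gf 0.0 q6 -1.58 slide [-0.0039 -0.0003  0.0775] spin 0.0 tilt [ 0.007  0.    -1.   ]
```

>>> jog_arm(
  rows=[
    {"gripper":0.07,"slide":[-0.001,0,0.03],"spin":0},
    {"gripper":0.07,"slide":[-0.001,0,0.055],"spin":0},
    {"gripper":0.07,"slide":[-0.001,0,0.07],"spin":0},
    {"gripper":0.07,"slide":[-0.001,0,0.077],"spin":0},
    {"gripper":0.025,"slide":[-0.001,0,0.077],"spin":0},
    {"gripper":0.025,"slide":[-0.001,0,0.077],"spin":0},
    {"gripper":0.025,"slide":[-0.001,0,0.077],"spin":0},
    {"gripper":0.025,"slide":[-0.001,0,0.077],"spin":0},
  ],
)

```text
time_s: 19.9
ee_pos: [0.61, 0.0304, 0.2397]
eef_rot: [3.141, 0.002, -3.141]
force: [1.5, -0.1, 3.4]
grip_width: 0.0425
grip_force: 14.9
```

>>> jog_arm(
  rows=[
    {"gripper":0.025,"slide":[0,0,0],"spin":0},
    {"gripper":0.025,"slide":[0,0,0],"spin":0},
    {"gripper":0.025,"slide":[0,0,0],"spin":0},
  ],
)

```text
time_s: 20.2
ee_pos: [0.6101, 0.0304, 0.2396]
eef_rot: [3.141, 0.002, -3.141]
force: [-0.3, 1.9, 6.2]
grip_width: 0.0426
grip_force: 14.9
```

```bash
python3 - <<'E'
from h import *
c=np.array([.6326,-.2044]);yw=np.radians(-4.6);e=np.array([np.cos(yw),np.sin(yw)]);f=np.array([-e[1],e[0]])
for s in (1,-1): print(c+.0125*e+s*.0365*f)
t=c+.0125*e-.0365*f
go(*t,.18,90)
E
```

```text
[ 0.647987   -0.16902006]
[ 0.64213248 -0.24178492]
t 20.2 grasp [0.6104 0.0304 0.0596] ya 90.01 w 0.0426 gf 14.9 q6 -1.58 slide [-0.0319 -0.2722 -0.1204] spin 0.0 tilt [-0.002  0.    -1.   ]
```

>>> jog_arm(
  rows=[
    {"gripper":0.025,"slide":[0,0,-0.03],"spin":0},
    {"gripper":0.025,"slide":[0,0,-0.07],"spin":0},
    {"gripper":0.025,"slide":[0,0,-0.11],"spin":0},
    {"gripper":0.025,"slide":[-0.003,-0.03,-0.12],"spin":0},
    {"gripper":0.025,"slide":[-0.008,-0.07,-0.12],"spin":0},
    {"gripper":0.025,"slide":[-0.013,-0.11,-0.12],"spin":0},
    {"gripper":0.025,"slide":[-0.018,-0.15,-0.12],"spin":0},
    {"gripper":0.025,"slide":[-0.023,-0.19,-0.12],"spin":0},
  ],
)

```text
time_s: 21.0
ee_pos: [0.6327, -0.1613, 0.3585]
eef_rot: [3.141, -0.001, -3.141]
force: [-0.1, 0.1, -1.5]
grip_width: 0.0424
grip_force: 14.9
```

>>> jog_arm(
  rows=[
    {"gripper":0.025,"slide":[-0.005,-0.04,0],"spin":0},
    {"gripper":0.025,"slide":[-0.009,-0.07,0],"spin":0},
    {"gripper":0.025,"slide":[-0.009,-0.082,0],"spin":0},
    {"gripper":0.025,"slide":[-0.009,-0.082,0],"spin":0},
    {"gripper":0.025,"slide":[-0.009,-0.082,0],"spin":0},
  ],
)

```text
time_s: 21.5
ee_pos: [0.6419, -0.2407, 0.3585]
eef_rot: [3.141, -0.001, -3.141]
force: [-0.9, 0.0, -1.2]
grip_width: 0.0427
grip_force: 14.9
```

```bash
python3 - <<'E'
from h import *
go(.642,-.242,.0706,90)
o,p,d=snap('scene');cv2.imwrite('pics/s3.png',cv2.resize(cv2.convertScaleAbs(p[120:300,280:520,::-1],alpha=1.5),None,fx=3,fy=3,interpolation=cv2.INTER_CUBIC))
E
```

```text
t 21.5 grasp [ 0.6418 -0.2406  0.1785] ya 90.04 w 0.0427 gf 14.9 q6 -1.98 slide [-0.0003 -0.0014  0.1079] spin 0.001 tilt [ 0.001  0.    -1.   ]
```

View pics/s3.png

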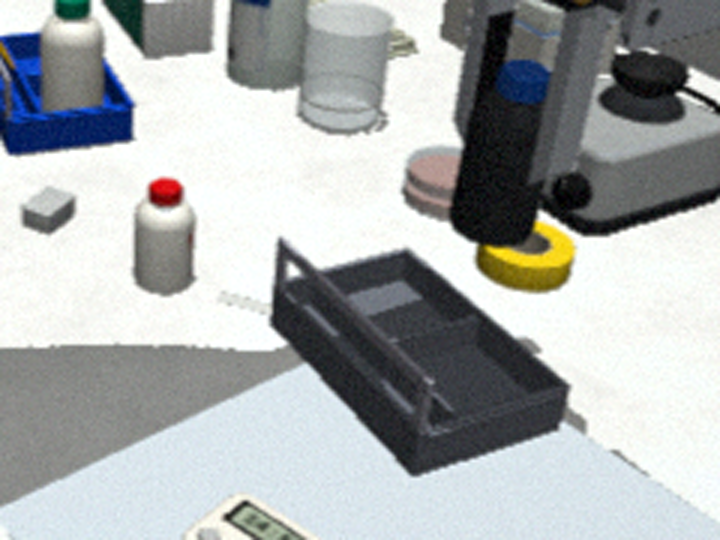

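Green bottle stands in the blue cell (75,60); dark bottle is held parallel to the (vertical) fingers above the grey carrier's near cell. Lower.

>>> jog_arm(
  rows=[
    {"gripper":0.025,"slide":[0,-0.001,0.03],"spin":0},
    {"gripper":0.025,"slide":[0,-0.001,0.06],"spin":0},
    {"gripper":0.025,"slide":[0,-0.001,0.085],"spin":0},
    {"gripper":0.025,"slide":[0,-0.001,0.1],"spin":0},
    {"gripper":0.025,"slide":[0,-0.001,0.105],"spin":0},
    {"gripper":0.025,"slide":[0,-0.001,0.108],"spin":0},
    {"gripper":0.025,"slide":[0,-0.001,0.108],"spin":0},
  ],
)

```text
time_s: 22.25
ee_pos: [0.6421, -0.2425, 0.2517]
eef_rot: [-3.141, 0.001, -3.141]
force: [0.2, -1.0, -1.4]
grip_width: 0.0429
grip_force: 14.9
```

>>> jog_arm(
  rows=[
    {"gripper":0.062,"slide":[0,0,0],"spin":0},
    {"gripper":0.062,"slide":[0,0,0],"spin":0},
    {"gripper":0.062,"slide":[0,0,0],"spin":0},
    {"gripper":0.062,"slide":[0,0,-0.02],"spin":0},
    {"gripper":0.062,"slide":[0,0,-0.06],"spin":0},
    {"gripper":0.062,"slide":[0,0,-0.1],"spin":0},
    {"gripper":0.062,"slide":[0,0,-0.12],"spin":0},
    {"gripper":0.062,"slide":[0,0,-0.12],"spin":0},
  ],
)

```text
time_s: 23.05
ee_pos: [0.6419, -0.2427, 0.3748]
eef_rot: [-3.139, 0.006, -3.141]
force: [-0.1, 0.4, -0.2]
grip_width: 0.0621
grip_force: 0.0
```

```bash
python3 - <<'E'
from cap import *
cap([.642,-.242],.09,.115);cap([.558,-.054],.062,.08,'scene')
go(.5577,-.0542,.05,90)
E
```

```text
wrist 538 circ 642.6 -243.0 12.6 top circ 642.3 -243.1 11.9 mean [ 0.642  -0.2431  0.1014]
scene 86 circ 559.7 -54.5 11.1 top circ 559.8 -54.0 10.7 mean [ 0.5588 -0.055   0.0694]
t 23.15 grasp [ 0.6417 -0.2426  0.1902] ya 90.01 w 0.0622 gf 0.0 q6 -1.99 slide [0.084  0.1884 0.1402] spin 0.0 tilt [ 0.  0. -1.]
```

>>> jog_arm(
  rows=[
    {"gripper":0.062,"slide":[0.018,0.04,0],"spin":0},
    {"gripper":0.062,"slide":[0.036,0.08,0],"spin":0},
    {"gripper":0.062,"slide":[0.054,0.12,0],"spin":0},
    {"gripper":0.062,"slide":[0.072,0.16,0],"spin":0},
    {"gripper":0.062,"slide":[0.084,0.188,0],"spin":0},
    {"gripper":0.062,"slide":[0.084,0.188,0],"spin":0},
    {"gripper":0.062,"slide":[0.084,0.188,0.02],"spin":0},
    {"gripper":0.062,"slide":[0.084,0.188,0.02],"spin":0},
  ],
)

```text
time_s: 23.95
ee_pos: [0.5576, -0.055, 0.3475]
eef_rot: [3.141, -0.005, -3.141]
force: [0.4, -0.0, -0.7]
grip_width: 0.0621
grip_force: 0.0
```

```bash
python3 - <<'E'
from cap import *
cap([.5577,-.054],.062,.08)
go(.5577,-.0542,.046,90)
E
```

```text
wrist 396 circ 557.3 -54.1 11.0 top circ 557.5 -54.2 10.7 mean [ 0.5569 -0.0541  0.0694]
t 24.0 grasp [ 0.5572 -0.0551  0.1689] ya 89.99 w 0.0619 gf 0.0 q6 -1.73 slide [-0.001   0.0008  0.1229] spin -0.0 tilt [ 0.004  0.001 -1.   ]
```

>>> jog_arm(
  rows=[
    {"gripper":0.062,"slide":[0,0.001,0.04],"spin":0},
    {"gripper":0.062,"slide":[0,0.001,0.08],"spin":0},
    {"gripper":0.062,"slide":[0,0.001,0.11],"spin":0},
    {"gripper":0.062,"slide":[0,0.001,0.122],"spin":0},
    {"gripper":0.062,"slide":[0,0.001,0.125],"spin":0},
    {"gripper":0.02,"slide":[0,0.001,0.125],"spin":0},
    {"gripper":0.02,"slide":[0,0.001,0.125],"spin":0},
    {"gripper":0.02,"slide":[0,0.001,0.125],"spin":0},
  ],
)

```text
time_s: 24.8
ee_pos: [0.5581, -0.0537, 0.227]
eef_rot: [-3.141, 0.002, -3.141]
force: [0.3, 1.4, -0.0]
grip_width: 0.0417
grip_force: 0.0
```

>>> jog_arm(
  rows=[
    {"gripper":0.02,"slide":[0,0,0],"spin":0},
    {"gripper":0.02,"slide":[0,0,0],"spin":0},
    {"gripper":0.02,"slide":[0,0,0],"spin":0},
    {"gripper":0.02,"slide":[0,0,0],"spin":0},
  ],
)

```text
time_s: 25.2
ee_pos: [0.5581, -0.0537, 0.2267]
eef_rot: [-3.141, 0.002, -3.141]
force: [-0.2, 0.3, 6.6]
grip_width: 0.0373
grip_force: 15.0
```

```bash
python3 - <<'E'
from h import *
go(.648,-.169,.16,90)
E
```

```text
t 25.2 grasp [ 0.5584 -0.0538  0.0467] ya 90.02 w 0.0373 gf 15.0 q6 -1.73 slide [-0.0897 -0.1153 -0.1131] spin 0.0 tilt [-0.002 -0.    -1.   ]
```

>>> jog_arm(
  rows=[
    {"gripper":0.02,"slide":[0,0,-0.03],"spin":0},
    {"gripper":0.02,"slide":[0,0,-0.07],"spin":0},
    {"gripper":0.02,"slide":[0,0,-0.11],"spin":0},
    {"gripper":0.02,"slide":[-0.023,-0.03,-0.11],"spin":0},
    {"gripper":0.02,"slide":[-0.047,-0.06,-0.11],"spin":0},
    {"gripper":0.02,"slide":[-0.07,-0.09,-0.11],"spin":0},
    {"gripper":0.02,"slide":[-0.09,-0.115,-0.11],"spin":0},
    {"gripper":0.02,"slide":[-0.09,-0.115,-0.11],"spin":0},
  ],
)

```text
time_s: 26.0
ee_pos: [0.6488, -0.1715, 0.3348]
eef_rot: [-3.141, -0.0, 3.139]
force: [-0.7, -1.1, -0.9]
grip_width: 0.0371
grip_force: 15.0
```

>>> jog_arm(
  rows=[
    {"gripper":0.02,"slide":[0,0,0],"spin":0},
    {"gripper":0.02,"slide":[0,0,0],"spin":0},
  ],
)

```text
time_s: 26.2
ee_pos: [0.6476, -0.168, 0.3357]
eef_rot: [3.141, -0.0, -3.141]
force: [0.0, 0.9, -1.5]
grip_width: 0.0375
grip_force: 15.0
```

```bash
python3 - <<'E'
from h import *
go(.648,-.169,.0577,90)
E
```

```text
t 26.2 grasp [ 0.6475 -0.1679  0.1557] ya 90.04 w 0.0375 gf 15.0 q6 -1.88 slide [-0.0005 -0.0011  0.098 ] spin 0.001 tilt [ 0.  0. -1.]
```

>>> jog_arm(
  rows=[
    {"gripper":0.02,"slide":[0,0,0.03],"spin":0},
    {"gripper":0.02,"slide":[0,0,0.06],"spin":0},
    {"gripper":0.02,"slide":[0,0,0.08],"spin":0},
    {"gripper":0.02,"slide":[0,0,0.092],"spin":0},
    {"gripper":0.02,"slide":[0,0,0.096],"spin":0},
    {"gripper":0.02,"slide":[0,0,0.098],"spin":0},
    {"gripper":0.02,"slide":[0,0,0.098],"spin":0},
  ],
)

```text
time_s: 26.9
ee_pos: [0.648, -0.1686, 0.2387]
eef_rot: [-3.141, 0.001, -3.141]
force: [0.4, -0.2, -1.5]
grip_width: 0.037
grip_force: 15.0
```

>>> jog_arm(
  rows=[
    {"gripper":0.055,"slide":[0,0,0],"spin":0},
    {"gripper":0.055,"slide":[0,0,0],"spin":0},
    {"gripper":0.055,"slide":[0,0,0],"spin":0},
    {"gripper":0.055,"slide":[0,0,-0.02],"spin":0},
    {"gripper":0.055,"slide":[0,0,-0.06],"spin":0},
    {"gripper":0.055,"slide":[0,0,-0.11],"spin":0},
    {"gripper":0.055,"slide":[0,0,-0.16],"spin":0},
    {"gripper":0.055,"slide":[0,0,-0.18],"spin":0},
  ],
)

```text
time_s: 27.7
ee_pos: [0.6475, -0.1685, 0.4239]
eef_rot: [-3.139, 0.007, -3.141]
force: [-0.1, -0.5, 0.2]
grip_width: 0.0547
grip_force: 0.0
```

```bash
python3 - <<'E'
from cap import *
cap([.648,-.169],.07,.095);cap([.642,-.242],.09,.115);cap([.441,-.011],.036,.05,'scene');cap([.532,.213],.052,.064,'scene',.012)
o,p,d=snap('scene');cv2.imwrite('pics/s4.png',cv2.resize(cv2.convertScaleAbs(p[90:300,190:510,::-1],alpha=1.5),None,fx=2.5,fy=2.5,interpolation=cv2.INTER_CUBIC))
E
```

```text
wrist 260 circ 646.9 -168.7 10.7 top circ 647.1 -168.8 10.5 mean [ 0.6468 -0.1688  0.0794]
wrist 400 circ 641.8 -243.7 12.2 top circ 642.3 -243.6 11.9 mean [ 0.6417 -0.2433  0.1013]
scene 53 circ 443.2 -12.4 7.9 top circ 443.3 -12.4 7.8 mean [ 0.4432 -0.0125  0.0428]
scene 29 circ 532.1 211.8 8.5 top circ 533.3 211.9 8.4 mean [0.5334 0.2115 0.059 ]
```

View pics/s4.png

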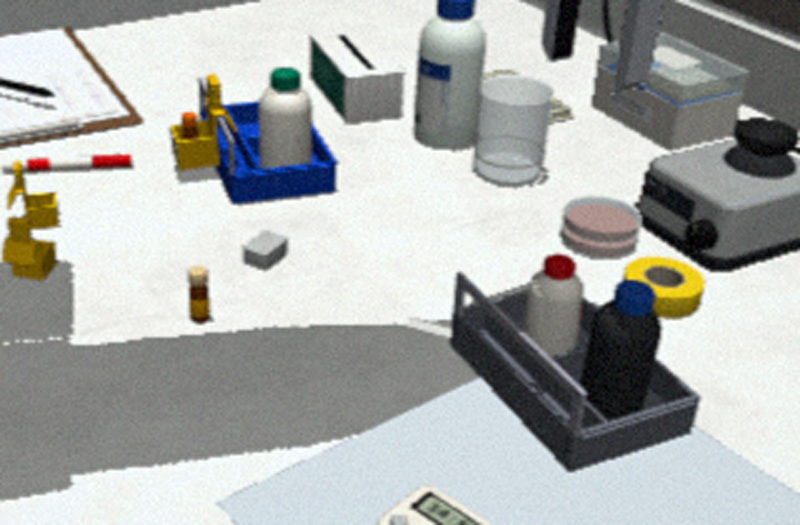

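All is in place: red (555,305) and dark (622,350) in the grey cells, green (285,120) in a blue cell, the pocket hung (195,145) with the orange vial in it, cream (198,293) untouched.

```bash
python3 -c "
from station import workorder
print(workorder.hand_in())"
```

```text
the job is handed in; nothing more can be done
None
```

Both kits are made up and the job is handed in; the last pictures show every piece in its place, but the hand-in returned no verdict.

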